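# Unload the capacitor fixture and sort its parts

### The job

Unload the fixture: draw the spring plunger back and leave its knob resting in the side notch, lift the retaining plate straight up off its two dowels, keeping it level all the way, and lay it flat and square on the middle of the rubber mat. Then put every capacitor (round can) in the deep bin and every transformer (square block) in the low tray, each down on the floor of its box and none on top of another. Before you finish, free the plunger from its notch so that it is fully home again; leave the plate on the mat and the loose tools and supplies on the bench where they are.

Things in the scene. Friction and masses are not known exactly. Their poses are not given: they have to be found in the camera images.
- fixture_base (a point): Centre of the top of the fixture's dark steel base sheet (140 x 360 mm, 4 mm thick, on the bench), on which the components stand in two rows. Axes: x across the fixture, y along it towards the plunger housing, z up. The grey housing (steel gate plate on top, 96 mm above this point) spans x = -35 to 51, y = 205 to 305 mm.
- dowel0 (a point): Tip of the dowel at the fixture's y = -140 mm: 14 mm thick, 28 mm long, rising from the shoulder of a 30 mm column; the shoulder is 66 mm, the tip 94 mm above the base sheet. The plate rests on the shoulders.
- dowel1 (a point): Tip of the other dowel, alike, at the fixture's y = +140 mm.
- plate_under (a point): Middle of the underside of the retaining plate: bare aluminium ladder, 130 mm (x) x 330 mm (y) x 8 mm, 0.45 to 0.7 kg: an end plate at each end with a dowel hole (1.6 mm wider than the dowel), two bars over the two rows of components, one cross bar. It starts level on the shoulders, axes as the fixture's, and must rise 30 mm to clear the dowels. The plunger's nose bars its rise until drawn back.
- plate_grip (a point): Grip point on the plate's black upright handle block in its middle (60 mm along the plate's x, 14 mm thick along its y, 46 mm high above the plate's top). This point is 36 mm above the plate's underside, 28 mm above its top, 18 mm under the handle's top. The plate is balanced here. Axes as the plate's.
- plunger_knob (a point): The black square spring-plunger knob (18 x 18 x 48 mm high, upright) over the gate plate; this point is 22 mm under its top, 30 mm above the gate plate. Its pin runs in an L slot: draw it fully back along the fixture's +y (away from the plate), then along the fixture's +x to the slot's end, let go: it springs 4 to 9 mm back into the notch and stays. Let go elsewhere, it snaps home.
- gate_notch (a point): The holding notch in the steel gate plate, at the plate's top: the knob's axis stands about here when the plunger is held back.
- plunger (a joint): Travel of the plunger along the fixture's +y in m: 0 home (nose over the plate), 0.036 fully back; the side leg of the slot can be entered above 0.031; about 0.027 when resting in the notch. The spring pulls it home with 5 N at 0 and 9 N fully back.
- plunger_side (a joint): Sideways travel of the knob along the fixture's +x in m: 0 in the straight slot, 0.021 at the end of the side leg; above 0.014 in the notch (a 3 mm lip keeps it there). Only light friction, no spring.
- mat_top (a point): Centre of the top of the black rubber mat, 150 mm (x) x 350 mm (y), 3 mm thick, lying flat on the bench: where the plate is laid, its long side along the mat's. z up.
- deep_bin_in (a point): Centre of the inner floor of the deep blue bin for capacitors: outside 220 mm (x) x 150 mm (y) x 60 mm high, walls 4 mm, floor 4 mm above the bench, open above, fixed.
- low_tray_in (a point): Centre of the inner floor of the low blue tray for transformers: outside 220 mm (x) x 150 mm (y) x 24 mm high, walls 4 mm, floor 4 mm above the bench, open above, fixed.
- cap0_c (a point): Centre of a capacitor: a plain round aluminium can, 42 mm across, 62 mm high, about 0.14 kg, two small terminals (3 mm) on top; z along its axis. Stands at first on the fixture's base under the plate. May be absent.
- trafo0_c (a point): Centre of a transformer: a rectangular block of dark steel laminations with a copper winding, 44 mm (x) x 40 mm (y) x 62 mm (z, upright), about 0.3 kg. Stands at first on the fixture's base under the plate. May be absent.
- cap1_c (a point): Centre of a capacitor: a plain round aluminium can, 42 mm across, 62 mm high, about 0.14 kg, two small terminals (3 mm) on top; z along its axis. Stands at first on the fixture's base under the plate. May be absent.
- trafo1_c (a point): Centre of a transformer: a rectangular block of dark steel laminations with a copper winding, 44 mm (x) x 40 mm (y) x 62 mm (z, upright), about 0.3 kg. Stands at first on the fixture's base under the plate. May be absent.
- cap2_c (a point): Centre of a capacitor: a plain round aluminium can, 42 mm across, 62 mm high, about 0.14 kg, two small terminals (3 mm) on top; z along its axis. Stands at first on the fixture's base under the plate. May be absent.
- trafo2_c (a point): Centre of a transformer: a rectangular block of dark steel laminations with a copper winding, 44 mm (x) x 40 mm (y) x 62 mm (z, upright), about 0.3 kg. Stands at first on the fixture's base under the plate. May be absent.
- driver: Bystander, to be left alone: a screwdriver lying on the bench.
- flask: Bystander, to be left alone: a white flask 52 mm across, 130 mm high.
- tape: Bystander, to be left alone: a roll of tape 90 mm across, 24 mm high.
- spanner: Bystander, to be left alone: a wrench lying on the bench.
Mind the look-alikes: they are no part of the job. What is shaped like the part that bears trafo1_c but white is not meant. What is shaped like the part that bears trafo2_c but turquoise is not meant.

How it is judged:
On the way, in this order (a step that is already met when the one before it is completed fails the run):
1. the plunger rests in its side notch, let go (value of joint plunger above 0.024 m and value of joint plunger_side above 0.013 m and contact force between the fingers and plunger_side below 0.2 N), for 0.2 s.
2. the plate is lifted level, clear of both dowels (z of plate_grip in the frame of fixture_base above 0.131 m and angle between plate_grip's own z axis and vertical below 0.12 rad and horizontal distance between plate_grip and fixture_base below 0.02 m).
3. the plate lies flat and square on the mat, let go (horizontal distance between plate_grip and mat_top below 0.025 m and angle between the x axis of plate_grip and the x axis of mat_top, either way round below 0.15 rad and z of plate_grip in the frame of mat_top between 0.031 and 0.041 m and angle between plate_grip's own z axis and vertical below 0.06 rad and linear speed of plate below 0.02 m/s and contact force between the fingers and plate below 0.2 N), for 0.2 s.
At the end, for the whole second after the job is handed in: Plunger home again (both travels under 4 mm); plate flat on the mat, middles within 25 mm, square within 0.15 rad; every capacitor present inside the deep bin, every transformer inside the low tray, centres under 50 mm above the floor; all at rest (value of joint each of plunger, plunger_side below 0.004 m and horizontal distance between plate_grip and mat_top below 0.025 m and angle between the x axis of plate_grip and the x axis of mat_top, either way round below 0.15 rad and z of plate_grip in the frame of mat_top between 0.031 and 0.041 m and angle between plate_grip's own z axis and vertical below 0.06 rad and linear speed of plate below 0.02 m/s and x of cap0_c in the frame of deep_bin_in between -0.105 and 0.105 m and y of cap0_c in the frame of deep_bin_in between -0.07 and 0.07 m and z of cap0_c in the frame of deep_bin_in between 0.01 and 0.05 m and linear speed of each of cap0, cap1, cap2, trafo0, trafo1, trafo2 below 0.03 m/s and x of cap1_c in the frame of deep_bin_in between -0.105 and 0.105 m and y of cap1_c in the frame of deep_bin_in between -0.07 and 0.07 m and z of cap1_c in the frame of deep_bin_in between 0.01 and 0.05 m and x of cap2_c in the frame of deep_bin_in between -0.105 and 0.105 m and y of cap2_c in the frame of deep_bin_in between -0.07 and 0.07 m and z of cap2_c in the frame of deep_bin_in between 0.01 and 0.05 m and x of trafo0_c in the frame of low_tray_in between -0.105 and 0.105 m and y of trafo0_c in the frame of low_tray_in between -0.07 and 0.07 m and z of trafo0_c in the frame of low_tray_in between 0.01 and 0.05 m and x of trafo1_c in the frame of low_tray_in between -0.105 and 0.105 m and y of trafo1_c in the frame of low_tray_in between -0.07 and 0.07 m and z of trafo1_c in the frame of low_tray_in between 0.01 and 0.05 m and x of trafo2_c in the frame of low_tray_in between -0.105 and 0.105 m and y of trafo2_c in the frame of low_tray_in between -0.07 and 0.07 m and z of trafo2_c in the frame of low_tray_in between 0.01 and 0.05 m); the robot touches nothing.
It fails at once if the plate is tipped more than about 11 degrees (angle between plate_grip's own z axis and vertical above 0.2 rad).
It fails at once if the driver is moved more than 40 mm (distance of driver from where it was at the start of the episode above 0.04 m).
It fails at once if the flask is moved more than 40 mm (distance of flask from where it was at the start of the episode above 0.04 m).
It fails at once if the tape is moved more than 40 mm (distance of tape from where it was at the start of the episode above 0.04 m).
It fails at once if the spanner is moved more than 40 mm (distance of spanner from where it was at the start of the episode above 0.04 m).
Of cap0, cap1, cap2, trafo0, trafo1, trafo2 only 4 to 6 are there at a start; the rules pass over those that are not, and their reading is None.
At some moment in a run one of cap0, cap1, cap2, trafo0, trafo1, trafo2 may be knocked a few centimetres aside while the robot is not near it.
It also fails if it takes over 210 s, if anything falls off the work surface, if the arm or the gripper's body presses on something with over 40 N, if the wrist force passes 120 N, or if a joint passes its speed limit or range.

### The arm

A 6-joint arm with a two-finger parallel gripper is mounted at the origin on the work surface. World frame = base frame: x ahead of the robot, y to its left, z up, the work surface at z = 0. Lengths are in m, angles in rad, forces in N, time in s.
With the tool pointing down it reaches from about 0.4 to 0.825 m from the base axis. Payload 7 kg.
Tool frame: the origin (TCP) lies at the very end of the fingers, on their centre line; the grasp point (between the pads) lies 19 mm behind it; x points along the fingers, y is the direction in which the jaws open and shut, and the axes are right-handed (so a half turn about x gives the same grasp; the last joint's range is limited). The gripper opens to 88 mm and grips with 3 to 60 N. Pads are 19 mm wide; open, the fingers measure 130 mm over their backs; the gripper's body (78 mm by 193 mm) begins 47 mm behind the grasp point.
Start: joints at [1.486, 0.359, 0.012, 0, -1.224, -0.288], TCP at [0.246, 0.629, 0.227] pointing down, gripper open.
Joint ranges: [-3.07, 3.07], [-1.43, 2.12], [-1.02, 1.25], [-3.03, 1.67], [-3.05, -0], [-3.03, 3.03]. Speed limits (rad/s): [2.39, 2.39, 3.01, 3.14, 3.14, 3.14].

### API

Orientations are given as [roll, pitch, yaw] about the fixed x, y, z axes, in that order (R = Rz(yaw) Ry(pitch) Rx(roll)).
In Python, from station import arm gives the robot as it stands.
- The arm moves only by the shell command python3 -m inch 'ROWS' [OPENING] [FORCE]. ROWS is text: rows parted by semicolons, each of 6 numbers parted by spaces: the shift along the world's x, y, z in units of 30 mm (1.0 is 30 mm), then the turn, a rotation vector about the world's x, y, z in units of 5 degrees (1.0 is 5 degrees). In form: dx dy dz wx wy wz; .... A call has 1 to 12 rows; each row shifts and turns the commanded pose from where the row before left it; what a row does not reach is not made up. A row lasts 1/8 s, in which the tool goes at most 62.5 mm and 10.7 degrees, less where a joint would pass 70% of its speed; a pose out of reach is approached as far as the arm can. A call is refused whole if a number of a shift passes 1 or a number of a turn 1, either way. A call with a gripper value outside its range is refused whole. OPENING is the opening, from 0 (shut) to 1 (fully open), set as the call begins (- or left out, the last holds). The fingers move at their own pace and stop on an object; FORCE is the grip in N (left out, the last holds). Time passes only in rows, so rows that do not move let the fingers close. It gives the time, the measured TCP pose, the force and the opening at its end, in the units of the state.
- arm.get_state(): the state, without advancing time (a new reading comes with each control period).
- arm.grab_frame(name): name is "scene" or "top" or "wrist"; returns a dict with "frame" (480x640x3 uint8, red, green, blue), "range_z" (480x640 float32, m along the optical axis (not along the pixel's ray), 0 where there is no reading), "mtx" (3x3 intrinsics, pixels), "pose" (4x4, takes a point from camera to world coordinates). Camera axes: x right, y up, looking along -z (the intrinsics and any distortion apply to the point x, -y, -z); pixel columns grow to the right and rows downward; lengths in m; the calibration is good to about 2 mm. The wrist camera is an equidistant fisheye: a pixel r from the principal point sees the ray r / f radians off the axis. A picture is of the moment at which its call begins.
- arm.job_done(): hands the job in, once; it reports no verdict.
Trained networks look in a picture, given as the dict that the camera call returned (one of the last four; its "shot" number tells which), for a name from the list of things; names that differ only in an ending like _2 or _b are one class to them, and where a whole thing is asked for, a point or a joint stands for the part that bears it (a point fixed in the world has none). Each returns a list of dicts, best first, with "confidence" (0 to 1); they miss things now and then, are a little off and sometimes report something else, mostly with a low value. They report only what shows in the picture. A call takes as long as a camera call. They do not tell look-alikes from the thing itself.
- arm.search_frame(picture, target): "extent" ([centre column, centre row, width, height] as shares, 0 to 1, of the picture: columns of its width, rows of its height, round what is visible of it).
- arm.masks_of(picture, target): "mask" (480x640 bool, what is visible of it) and "extent" ([centre column, centre row, width, height] as shares, 0 to 1, of the picture: columns of its width, rows of its height, round what is visible of it).
- arm.place_of(picture, target): "position" ([column, row] as shares, 0 to 1, of the picture: columns of its width, rows of its height: a listed point, or the origin of a listed thing).
The state is a dict: "t": time; "q": joint angles; "qd": joint speeds; "joint_efforts": joint torques, N m; "eef_pos": TCP position; "ee_rot": TCP orientation; "force": force on the tool from outside, world axes, zero at the start; "moment": the same for the moment, N m; "width": finger opening in m.
Only numpy, scipy, OpenCV 4.12 (cv2) and the standard library are available. Lean on these libraries where they do the work, as an engineer would, in place of code of your own. Each camera call takes 0.05 s, during which the arm holds its last target. There are 200 camera calls.

## Working session

There is one attempt and no reset: what is moved stays moved. The work goes in short steps, Python scripts to look and compute and a shell command to move; the robot and the scene stay as the last step left them, time stands still between calls to the robot, and variables do not carry over. Pictures are saved under pics/ and viewed, about 12 in all and at most 16, crops included, and the job is handed in when it is done.

```bash
mkdir -p pics; ls
cat > h.py <<'E'
import numpy as np, cv2
from station import arm
def ray(p,u,v):
    K=p["mtx"]; x=(u-K[0,2])/K[0,0]; y=(v-K[1,2])/K[1,1]
    return x,y
def unproj(p,u,v,z=None):
    "pixel + depth -> world (pinhole)"
    x,y=ray(p,u,v)
    if z is None:
        a=p["range_z"][max(0,int(v)-1):int(v)+2,max(0,int(u)-1):int(u)+2]; a=a[a>0]
        z=np.median(a) if a.size else np.nan
    return (p["pose"]@np.array([x*z,-y*z,-z,1]))[:3]
def plane(p,u,v,h):
    "pixel -> world at height h (pinhole)"
    x,y=ray(p,u,v); d=p["pose"][:3,:3]@np.array([x,-y,-1]); o=p["pose"][:3,3]
    return o+d*(h-o[2])/d[2]
def wray(p,u,v):
    K=p["mtx"]; x=(u-K[0,2])/K[0,0]; y=(v-K[1,2])/K[1,1]; r=np.hypot(x,y)+1e-9
    return p["pose"][:3,:3]@np.array([np.sin(r)*x/r,-np.sin(r)*y/r,-np.cos(r)])
def wplane(p,u,v,h):
    d=wray(p,u,v); o=p["pose"][:3,3]; return o+d*(h-o[2])/d[2]
def wproj(p,P):
    c=np.linalg.inv(p["pose"])@np.append(P,1); x,y,z=c[0],-c[1],-c[2]
    t=np.arctan2(np.hypot(x,y),z); n=np.hypot(x,y)+1e-9; K=p["mtx"]
    return K[0,2]+K[0,0]*t*x/n, K[1,2]+K[1,1]*t*y/n
def save(p,n): cv2.imwrite("pics/"+n,cv2.cvtColor(p["frame"],cv2.COLOR_RGB2BGR))
def px(q): return q[0]*640,q[1]*480
E
python3 - <<'E'
from h import *
np.set_printoptions(precision=4,suppress=True)
s=arm.get_state(); print(s)
for n in ["scene","top"]:
    p=arm.grab_frame(n); save(p,n+"0.png"); print(n,p["mtx"].tolist(),p["pose"].round(3).tolist())
    for t in "fixture_base dowel0 dowel1 plate_under plate_grip plunger_knob gate_notch mat_top deep_bin_in low_tray_in cap0_c trafo0_c driver flask tape spanner".split():
        for d in arm.place_of(p,t)[:4]:
            u,v=px(d["position"]); print(t,round(d["confidence"],2),round(u),round(v),unproj(p,u,v))
E
```

```text
pics
{'t': 0.0, 'q': array([ 1.4861,  0.3593,  0.011 , -0.0003, -1.2241, -0.2881]), 'qd': array([ 0.0012,  0.0003,  0.0003, -0.0005,  0.0008, -0.0017]), 'joint_efforts': array([ -0.0016, -58.2726,  29.3061,   6.9974,   0.007 ,  -0.0002]), 'eef_pos': array([0.2457, 0.6282, 0.2256]), 'ee_rot': array([ 1.6651,  1.5691, -1.8494]), 'force': array([ 0.0636, -0.1571, -0.5774]), 'moment': array([-0.0338, -0.0163, -0.0004]), 'width': 0.08784521006320847}
scene [[564.7024369922766, 0.0, 322.8219182698371], [0.0, 564.7024369922766, 246.78684563182418], [0.0, 0.0, 1.0]] [[0.724, -0.455, 0.519, 1.243], [0.69, 0.473, -0.548, -0.788], [0.004, 0.755, 0.656, 1.041], [0.0, 0.0, 0.0, 1.0]]
fixture_base 0.87 304 283 [ 0.511  -0.082   0.0361]
fixture_base 0.59 359 319 [ 0.673  -0.0575  0.0048]
dowel0 0.78 257 279 [ 0.4469 -0.1819  0.0779]
dowel0 0.73 342 231 [0.4901 0.0803 0.0991]
dowel1 0.78 257 279 [ 0.4469 -0.1819  0.0779]
dowel1 0.73 342 231 [0.4901 0.0803 0.0991]
plate_under 0.59 304 263 [ 0.4937 -0.0661  0.0825]
plate_grip 0.86 299 253 [ 0.4752 -0.064   0.1036]
plate_grip 0.59 367 208 [0.503  0.163
[... 1592 characters left out ...]
_notch 0.74 179 257 [0.4794 0.4201 0.0045]
gate_notch 0.72 250 239 [0.5211 0.2102 0.0625]
mat_top 0.65 349 252 [ 0.4772 -0.0575  0.1249]
mat_top 0.64 343 189 [ 0.6617 -0.051   0.0043]
mat_top 0.17 376 238 [ 0.5151 -0.1322  0.0806]
deep_bin_in 0.95 475 253 [ 0.4676 -0.419   0.0053]
deep_bin_in 0.42 440 169 [ 0.7126 -0.3296  0.0016]
low_tray_in 0.92 180 254 [0.4873 0.4167 0.0034]
low_tray_in 0.36 351 253 [ 0.4747 -0.0608  0.1241]
cap0_c 0.36 350 265 [ 0.4439 -0.0592  0.0792]
trafo0_c 0.61 348 235 [ 0.5239 -0.0582  0.0783]
driver 0.75 138 239 [0.5345 0.5354 0.0023]
flask 0.77 209 188 [0.6592 0.313  0.0913]
tape 0.9 440 172 [ 0.704  -0.3282  0.0022]
spanner 0.77 522 230 [ 0.5322 -0.5552  0.0017]
```

Run:
```python
import cv2
for n in ["scene","top"]:
    i=cv2.imread(f"pics/{n}0.png")
    c=i[150:450,110:510] if n=="scene" else i[120:345,100:560]
    k=800/c.shape[1]; cv2.imwrite(f"pics/{n}0c.png",cv2.resize(c,None,fx=k,fy=k,interpolation=cv2.INTER_CUBIC))
```

```text
(no output)
```

View pics/scene0c.png

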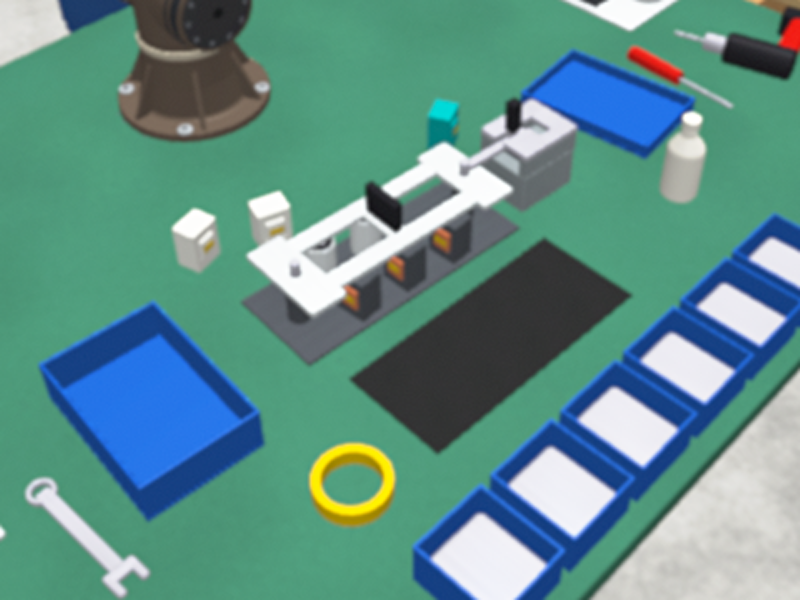

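View pics/top0c.png

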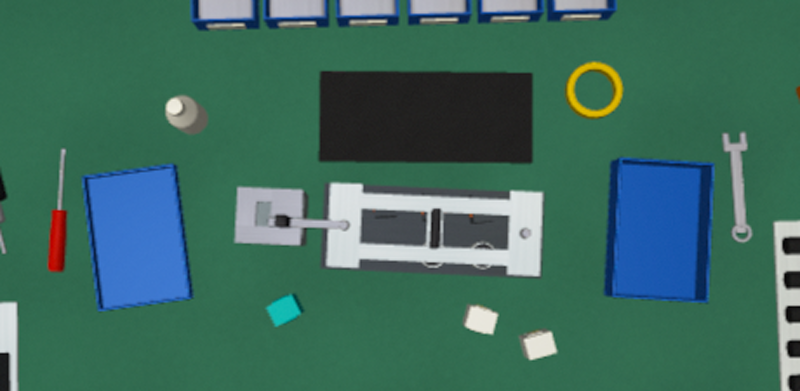

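The scene view shows two white and one turquoise decoy beside the fixture, at crop pixels (195,240), (270,215) and (443,120). Three dark transformers stand on the +x row and about two cans on the -x row. The mat lies at +x, the deep bin at -y and the low tray at +y.

Run:
```python
from h import *
np.set_printoptions(precision=4,suppress=True)
from scipy.spatial.transform import Rotation as R
print(R.from_euler('xyz',arm.get_state()["ee_rot"]).as_matrix())
p=arm.grab_frame("top")
for t,h in [("plate_grip",.078),("mat_top",.003),("deep_bin_in",.06),("low_tray_in",.024),("plunger_knob",.152),("fixture_base",.004),("gate_notch",.1)]:
    try: m=arm.masks_of(p,t)
    except Exception as e: print(t,e); continue
    for d in m[:2]:
        k=d["mask"]; v,u=np.nonzero(k)
        P=np.array([plane(p,a+.0,b+.0,h)[:2] for a,b in zip(u,v)],np.float32)
        r=cv2.minAreaRect(P); z=[unproj(p,a,b)[2] for a,b in list(zip(u,v))[::7]]
        print(t,round(d["confidence"],2),k.sum(),r,"z",np.nanpercentile(z,[10,50,90]))
# direct colour segmentation
f=p["frame"].astype(int)
for n,(u,v),h in [("dowel1",(297.8,249.4),.098),("dowel0",(401.9,253.4),.098),("knobtop",(100+281/1.739,120+219/1.739),.148)]:
    print(n,plane(p,u,v,h))
w=arm.grab_frame("wrist"); save(w,"w0.png"); print(w["mtx"].tolist(),w["pose"].round(4).tolist())
```

```text
[[ 0.     -0.3643 -0.9313]
 [ 0.     -0.9313  0.3643]
 [-1.     -0.      0.    ]]
plate_grip 0.65 3284 ((0.4799876809120178, -0.06158655881881714), (0.33008459210395813, 0.12992027401924133), 85.91621398925781) z [0.0768 0.0788 0.0807]
mat_top 0.62 6467 ((0.6670282483100891, -0.056414827704429626), (0.3520105183124542, 0.1548978090286255), 87.57804107666016) z [0.0024 0.0042 0.0059]
deep_bin_in 0.9 4843 ((0.47051888704299927, -0.4145567715167999), (0.16719794273376465, 0.22349223494529724), 84.09941101074219) z [0.0037 0.0058 0.052 ]
low_tray_in 0.84 4393 ((0.48149117827415466, 0.41269204020500183), (0.22120729088783264, 0.159369558095932), 5.889902114868164) z [0.0033 0.0052 0.0192]
plunger_knob 0.72 4819 ((0.4692312777042389, -0.38655850291252136), (0.15531805157661438, 0.2066882997751236), 85.11377716064453) z [0.0036 0.006  0.0513]
plunger_knob 0.55 50 ((0.4954208731651306, 0.16543102264404297), (0.017975008115172386, 0.015365207567811012), 88.53221893310547) z [0.1266 0.1511 0.1526]
fixture_base 0.93 3624 ((0.48372867703437805, 0.009034425020217896), (0.5014752745628357, 0.14247466623783112), 85.83592987060547) z [0.0038 0.0066 0.1011]
fixture_base 0.26 389 ((0.6805430054664612, 0.3384796679019928), (0.07128630578517914, 0.052389249205589294), 43.69764709472656) z [0.037  0.0866 0.1285]
gate_notch 0.77 3772 ((0.48188090324401855, 0.009970396757125854), (0.4714198708534241, 0.13371728360652924), 86.66426849365234) z [0.0037 0.0068 0.1011]
dowel1 [0.4888 0.078  0.098 ]
dowel0 [ 0.4711 -0.1984  0.098 ]
knobtop [0.4984 0.1682 0.148 ]
[[371.64829954431775, 0.0, 318.8577981232626], [0.0, 371.64829954431775, 244.0143966115748], [0.0, 0.0, 1.0]] [[-0.3637, 0.8891, 0.2779, 0.3209], [-0.9315, -0.3473, -0.108, 0.5993], [0.0005, -0.2981, 0.9545, 0.3852], [0.0, 0.0, 0.0, 1.0]]
```

```bash
R=".52 -.963 0 0 0 -.907"; python3 -m inch '.52 -.963 0 0 0 -.907;.52 -.963 0 0 0 -.907;.52 -.963 0 0 0 -.907;.52 -.963 0 0 0 -.907;.52 -.963 0 0 0 -.907;.52 -.963 0 0 0 -.907;.52 -.963 0 0 0 -.907;.52 -.963 0 0 0 -.907;.52 -.963 0 0 0 -.907;.52 -.963 0 0 0 -.907;.52 -.963 0 0 0 -.907;.52 -.963 0 0 0 -.907' 0.6; python3 -m inch '.52 -.963 0 0 0 -.907;.52 -.963 0 0 0 -.907;.52 -.963 0 0 0 -.907;.52 -.963 0 0 0 -.907;0 0 0 0 0 0;0 0 0 0 0 0'
python3 - <<'E'
from h import *
np.set_printoptions(precision=4,suppress=True)
s=arm.get_state(); print(s["q"],s["eef_pos"],s["ee_rot"])
p=arm.grab_frame("wrist"); save(p,"w1.png")
for t,h in [("plunger_knob",.130),("gate_notch",.1),("dowel1",.098),("dowel0",.098),("plate_grip",.106)]:
    for d in arm.place_of(p,t)[:2]:
        u,v=px(d["position"]); print(t,round(d["confidence"],2),round(u),round(v),wplane(p,u,v,h))
print("tcp",wproj(p,[.496,.166,.152]))
E
```

```text
t: 3.65
eef_pos: [0.4335, 0.281, 0.2268]
ee_rot: [-0.969, 1.57, 0.847]
force: [0.5, -0.3, -0.6]
width: 0.0523
t: 4.4
eef_pos: [0.4955, 0.1664, 0.2266]
ee_rot: [-0.51, 1.571, 0.992]
force: [0.3, -0.5, -0.5]
width: 0.0524
[ 0.6996  0.107  -0.3206 -0.0001 -1.1429 -0.768 ] [0.4955 0.1664 0.2266] [-0.5102  1.5705  0.9923]
plunger_knob 0.75 321 255 [0.4942 0.1739 0.13  ]
gate_notch 0.57 293 271 [0.5182 0.1964 0.1   ]
dowel1 0.68 319 254 [0.4961 0.1838 0.098 ]
dowel1 0.57 341 399 [0.4848 0.339  0.098 ]
dowel0 0.68 319 254 [0.4961 0.1838 0.098 ]
dowel0 0.57 341 399 [0.4848 0.339  0.098 ]
tcp (np.float64(317.2523425064109), np.float64(255.1951609285773))
```

View pics/w1.png

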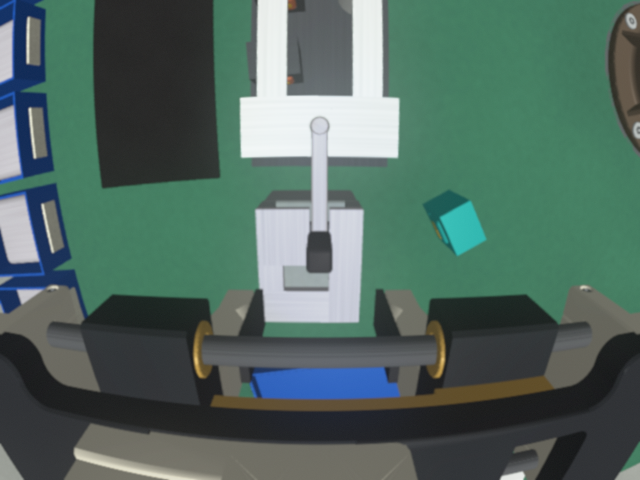

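The wrist view shows the knob with its top face near (319,262), the L-slot opening towards image left (fixture +x), and the plate and dowel1 at (319,126). The orientation is well aligned.

Run:
```python
from h import *
np.set_printoptions(precision=4,suppress=True)
p=arm.grab_frame("wrist")
print(wplane(p,319,262,.152),wplane(p,319,126,.098))
for a in [(241,98),(399,98),(399,157),(241,157)]: print(wplane(p,*a,.078))
for a in [(257,209),(362,209),(357,321),(260,321)]: print(wplane(p,*a,.100))
print(p["range_z"][262,319],p["range_z"][126,319])
g=cv2.cvtColor(p["frame"],cv2.COLOR_RGB2GRAY)[225:300,290:350]
v,u=np.nonzero(g<55); print(u.min()+290,u.max()+290,v.min()+225,v.max()+225)
```

```text
[0.495  0.1714 0.152 ] [0.489  0.0819 0.098 ]
[0.5511 0.0524 0.078 ]
[0.4217 0.0609 0.078 ]
[0.4241 0.1105 0.078 ]
[0.5554 0.1018 0.078 ]
[0.5422 0.1428 0.1   ]
[0.4595 0.1485 0.1   ]
[0.4667 0.2478 0.1   ]
[0.5518 0.2425 0.1   ]
0.24765529 0.27324414Traceback (most recent call last):
  File "<stdin>", line 9, in <module>
    return umr_minimum(a, axis, None, out, keepdims, initial, where)
ValueError: zero-size array to reduction operation minimum which has no identity
```

```bash
python3 -m inch '0 .1 -.6 0 0 0;0 0 -.6 0 0 0;0 0 -.6 0 0 0;0 0 -.6 0 0 0;0 0 -.6 0 0 0;0 0 -.5 0 0 0;0 0 -.25 0 0 0;0 0 0 0 0 0'; python3 -m inch '0 0 0 0 0 0;0 0 0 0 0 0;0 0 0 0 0 0;0 0 0 0 0 0' 0 30;  python3 -m inch '.021 .3 0 0 0 0;.021 .3 0 0 0 0;.021 .3 0 0 0 0;.014 .2 0 0 0 0;.007 .1 0 0 0 0;0 0 0 0 0 0'
```

```text
t: 5.75
eef_pos: [0.4953, 0.1693, 0.1138]
ee_rot: [2.429, 1.57, -2.351]
force: [-0.2, -0.3, 0.5]
width: 0.0526
t: 6.25
eef_pos: [0.4955, 0.1694, 0.1142]
ee_rot: [-0.862, 1.57, 0.64]
force: [0.6, 0.6, -0.9]
width: 0.0183
t: 7.0
eef_pos: [0.498, 0.2037, 0.1142]
ee_rot: [3.031, 1.568, -1.75]
force: [3.6, -8.3, 3.1]
width: 0.0176
```

```bash
python3 -m inch '.007 .1 0 0 0 0;0 .05 0 0 0 0;0 0 0 0 0 0'; python3 -m inch '.2 -.01 0 0 0 0;.2 -.01 0 0 0 0;.2 -.02 0 0 0 0;.12 0 0 0 0 0;0 0 0 0 0 0'
```

```text
t: 7.38
eef_pos: [0.4981, 0.2061, 0.1142]
ee_rot: [2.976, 1.565, -1.805]
force: [4.6, -18.1, 4.7]
width: 0.018
t: 8.0
eef_pos: [0.5189, 0.2045, 0.1142]
ee_rot: [2.755, 1.564, -2.027]
force: [-0.7, -16.9, 6.6]
width: 0.0179
```

Fully back (the stop is felt) and 21 mm across. Opening and retreating, then checking.

```bash
python3 -m inch '0 0 0 0 0 0;0 0 0 0 0 0;0 0 0 0 0 0' 0.6; python3 -m inch '0 0 .5 0 0 0;0 0 1 0 0 0;0 0 1 0 0 0;0 0 1 0 0 0;0 0 0 0 0 0'
python3 - <<'E'
from h import *
np.set_printoptions(precision=4,suppress=True)
p=arm.grab_frame("wrist"); save(p,"w2.png")
for d in arm.place_of(p,"plunger_knob")[:2]:
        u,v=px(d["position"]); print(round(d["confidence"],2),round(u),round(v),wplane(p,u,v,.13))
E
```

```text
t: 8.38
eef_pos: [0.5198, 0.2091, 0.1141]
ee_rot: [-0.384, 1.57, 1.119]
force: [0.5, -0.2, 0.5]
width: 0.0423
t: 9.0
eef_pos: [0.5212, 0.2097, 0.2229]
ee_rot: [-0.905, 1.565, 0.598]
force: [0.5, -0.7, -1.3]
width: 0.0525
0.69 325 233 [0.516  0.1996 0.13  ]
```

View pics/w2.png

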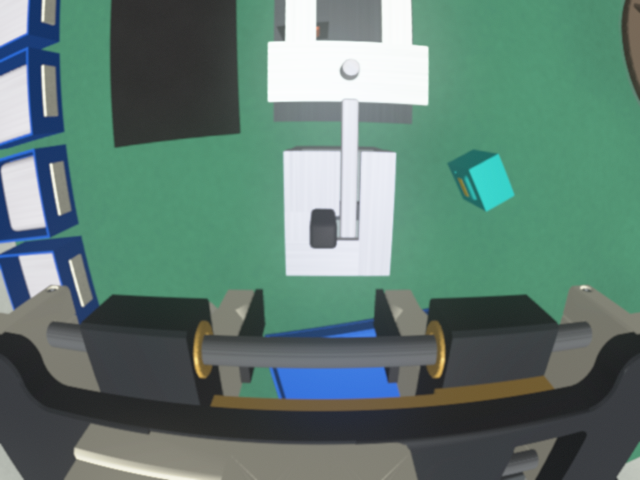

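The knob sits in the notch at (323,228), offset to +x and held back. Now the plate.

```bash
python3 -m inch '-.076 -.5 0 0 0 1;-.076 -.5 0 0 0 1;-.076 -.5 0 0 0 1;-.076 -.5 0 0 0 1;-.076 -.5 0 0 0 1;-.076 -.5 0 0 0 1;-.076 -.5 0 0 0 1;-.076 -.5 0 0 0 1;-.076 -.5 0 0 0 1;-.076 -.5 0 0 0 1;-.076 -.5 0 0 0 1;-.076 -.5 0 0 0 1' 0.6; python3 -m inch '-.076 -.5 0 0 0 1;-.076 -.5 0 0 0 1;-.076 -.5 0 0 0 1;-.076 -.5 0 0 0 1;-.076 -.5 0 0 0 1;-.076 -.5 0 0 0 1;0 0 0 0 0 0;0 0 0 0 0 0'
python3 - <<'E'
from h import *
np.set_printoptions(precision=4,suppress=True)
from scipy.spatial.transform import Rotation as R
s=arm.get_state(); M=R.from_euler('xyz',s["ee_rot"]).as_matrix(); print(s["eef_pos"],M[:,1],s["q"])
p=arm.grab_frame("wrist"); save(p,"w3.png")
for t,h in [("plate_grip",.106),("dowel1",.098),("dowel0",.098),("mat_top",.003)]:
    for d in arm.place_of(p,t)[:2]:
        u,v=px(d["position"]); print(t,round(d["confidence"],2),round(u),round(v),wplane(p,u,v,h))
E
```

```text
t: 10.6
eef_pos: [0.4918, 0.028, 0.2183]
ee_rot: [0.944, 1.569, -2.786]
force: [0.9, 0.7, 0.2]
width: 0.0526
t: 11.6
eef_pos: [0.4786, -0.0612, 0.2187]
ee_rot: [0.166, 1.57, -3.046]
force: [0.3, -0.1, 0.5]
width: 0.0526
[ 0.4786 -0.0612  0.2187] [-0.0701 -0.9975  0.0001] [ 0.2816  0.0436 -0.4097 -0.0001 -1.1181  1.2191]
plate_grip 0.9 315 237 [ 0.4802 -0.0584  0.106 ]
plate_grip 0.4 147 236 [0.491  0.0789 0.106 ]
dowel1 0.97 149 237 [0.4882 0.081  0.098 ]
dowel1 0.65 481 238 [ 0.468  -0.1961  0.098 ]
dowel0 0.97 149 237 [0.4882 0.081  0.098 ]
dowel0 0.65 481 238 [ 0.468  -0.1961  0.098 ]
mat_top 0.64 7 95 [0.6705 0.3286 0.003 ]
mat_top 0.59 298 28 [ 0.6671 -0.0542  0.003 ]
```

View pics/w3.png

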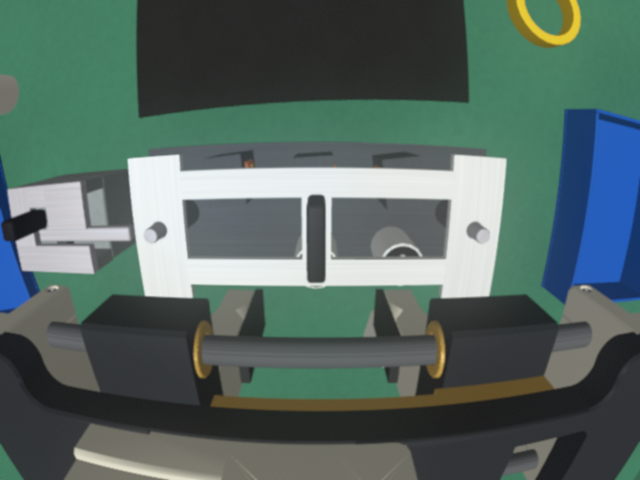

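```bash
python3 -m inch '0 .05 -.7 0 0 0;0 0 -.7 0 0 0;0 0 -.7 0 0 0;0 0 -.7 0 0 0;0 0 -.7 0 0 0;0 0 -.6 0 0 0;0 0 -.28 0 0 0;0 0 0 0 0 0'; python3 -m inch '0 0 0 0 0 0;0 0 0 0 0 0;0 0 0 0 0 0;0 0 0 0 0 0' 0 45
```

```text
t: 12.85
eef_pos: [0.4786, -0.0598, 0.0874]
ee_rot: [0.422, 1.57, -2.788]
force: [-0.5, 0.2, 0.7]
width: 0.0524
t: 13.35
eef_pos: [0.4788, -0.0598, 0.0879]
ee_rot: [-2.783, 1.57, 0.29]
force: [0.1, 0.2, 0.9]
width: 0.0181
```

```bash
python3 -m inch '0 0 0 0 0 0;0 0 0 0 0 0;0 0 0 0 0 0'; python3 -m inch '0 0 .15 0 0 0;0 0 .15 0 0 0;0 0 .15 0 0 0;0 0 0 0 0 0'
```

```text
t: 13.72
eef_pos: [0.4789, -0.0597, 0.0878]
ee_rot: [-2.57, 1.57, 0.503]
force: [-0.4, 2.8, 3.3]
width: 0.0138
t: 14.22
eef_pos: [0.4784, -0.0596, 0.1005]
ee_rot: [-0.072, 1.57, 3.001]
force: [3.3, 4.1, -11.0]
width: 0.0138
```

```bash
python3 -m inch '0 0 .2 0 0 0;0 0 .2 0 0 0;0 0 .2 0 0 0;0 0 .2 0 0 0;0 0 .3 0 0 0;0 0 .3 0 0 0;0 0 .3 0 0 0;0 0 .3 0 0 0;0 0 0 0 0 0'; python3 -m inch '.2 0 0 0 0 0;.4 0 0 0 0 .1;.6 0 0 0 0 .1;.7 0 0 0 0 .1;.8 0.07 0 0 0 0;.8 0.07 0 0 0 0;.8 0 0 0 0 0;.7 0 0 0 0 0;.6 0 0 0 0 0;.4 0 0 0 0 0;.25 0 0 0 0 0;0 0 0 0 0 0'
```

```text
t: 15.35
eef_pos: [0.4793, -0.0597, 0.1621]
ee_rot: [-2.88, 1.569, 0.194]
force: [0.0, -0.7, -6.5]
width: 0.014
t: 16.85
eef_pos: [0.6665, -0.0557, 0.1607]
ee_rot: [0.198, 1.57, -2.986]
force: [-0.6, -0.4, -5.6]
width: 0.0134
```

Run:
```python
from h import *
np.set_printoptions(precision=4,suppress=True)
p=arm.grab_frame("top"); save(p,"t4.png")
from scipy.spatial.transform import Rotation as R
s=arm.get_state(); M=R.from_euler('xyz',s["ee_rot"]).as_matrix(); print(s["eef_pos"],M,s["q"],s["force"])
i=cv2.cvtColor(p["frame"],cv2.COLOR_RGB2BGR)[120:345,200:500]; cv2.imwrite("pics/t4c.png",cv2.resize(i,None,fx=2.66,fy=2.66,interpolation=cv2.INTER_CUBIC))
```

```text
[ 0.666  -0.0556  0.1608] [[-0.0007 -0.0422 -0.9991]
 [ 0.     -0.9991  0.0422]
 [-1.      0.      0.0007]] [ 0.2076  0.3925 -0.0915 -0.0002 -1.0875  1.321 ] [-1.4371  0.1635 -5.8031]
```

View pics/t4c.png

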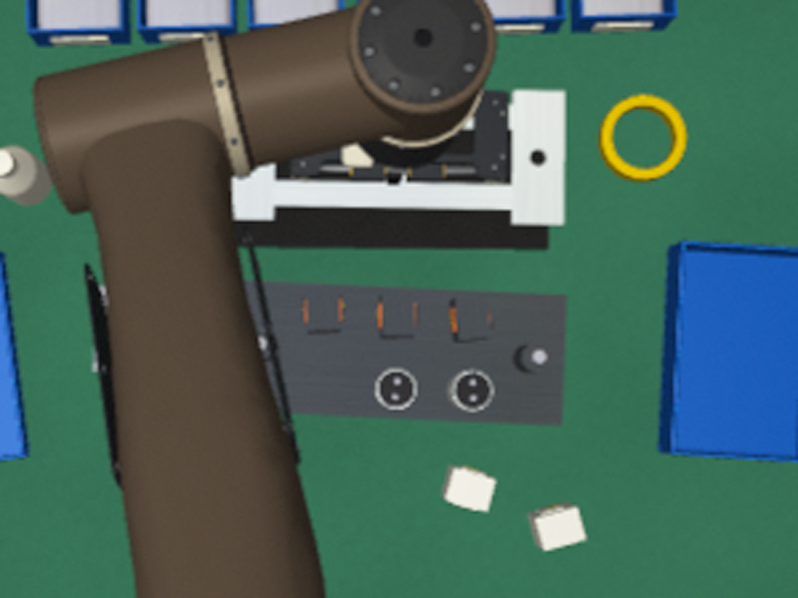

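Three transformers and at least two cans show (cans at (396,389) and (472,390)), with the plate over the mat. Lowering it.

```bash
python3 -m inch '.02 0 -.6 0 0 0;0 0 -.7 0 0 0;0 0 -.7 0 0 0;0 0 -.7 0 0 0;0 0 -.7 0 0 0;0 0 -.6 0 0 0;0 0 -.3 0 0 0;0 0 -.15 0 0 0;0 0 -.1 0 0 0;0 0 0 0 0 0'; python3 -m inch '0 0 -.1 0 0 0;0 0 0 0 0 0'
```

```text
t: 18.15
eef_pos: [0.6671, -0.0556, 0.025]
ee_rot: [-2.957, 1.57, 0.143]
force: [-1.0, -0.5, -6.3]
width: 0.0139
t: 18.4
eef_pos: [0.6668, -0.0556, 0.0217]
ee_rot: [-0.921, 1.571, 2.179]
force: [0.4, -0.1, -6.1]
width: 0.0137
```

```bash
python3 -m inch '0 0 -.06 0 0 0;0 0 0 0 0 0'; python3 -m inch '0 0 0 0 0 0;0 0 0 0 0 0;0 0 0 0 0 0;0 0 0 0 0 0' .45;  python3 -m inch '0 0 .5 0 0 0;0 0 1 0 0 0;0 0 1 0 0 0;0 0 1 0 0 0;0 0 1 0 0 0;0 0 1 0 0 0;-1 0 0 0 0 0;-1 0 0 0 0 0;-1 0 0 0 0 0;-1 0 0 0 0 0;-.6 0 0 0 0 0;0 0 0 0 0 0' 1
python3 - <<'E'
from h import *
np.set_printoptions(precision=4,suppress=True)
p=arm.grab_frame("wrist"); save(p,"w5.png")
for t,h in [("cap0_c",.035),("trafo0_c",.035),("plate_grip",.039),("mat_top",.003)]:
    for d in arm.place_of(p,t)[:6]:
        u,v=px(d["position"]); print(t,round(d["confidence"],2),round(u),round(v),wplane(p,u,v,h))
E
```

```text
t: 18.65
eef_pos: [0.6671, -0.0556, 0.0209]
ee_rot: [3.028, 1.57, -0.155]
force: [-3.0, 1.0, 2.2]
width: 0.0135
t: 19.15
eef_pos: [0.667, -0.0557, 0.0198]
ee_rot: [2.904, 1.571, -0.28]
force: [-0.8, 0.0, -0.8]
width: 0.0387
t: 20.65
eef_pos: [0.5285, -0.0556, 0.186]
ee_rot: [-2.893, 1.569, 0.206]
force: [0.8, 0.6, -0.2]
width: 0.0877
cap0_c 0.73 321 317 [ 0.441  -0.0543  0.035 ]
trafo0_c 0.88 323 238 [ 0.5176 -0.0587  0.035 ]
plate_grip 0.69 314 64 [ 0.6656 -0.0576  0.039 ]
mat_top 0.83 311 70 [ 0.6667 -0.0545  0.003 ]
```

View pics/w5.png

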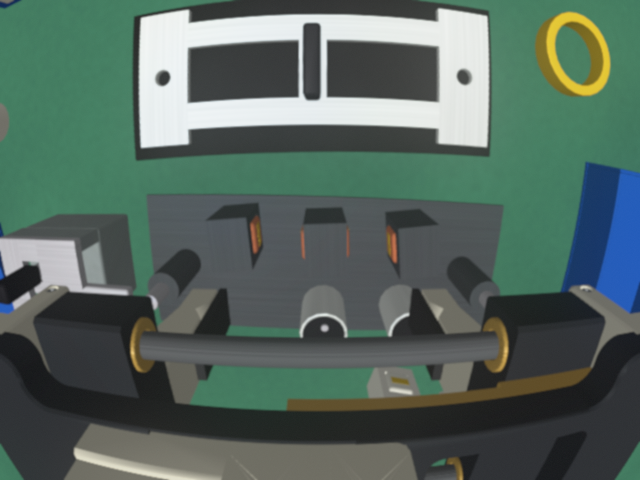

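Plate is square on the mat; trafos stand at image (235,235), (325,235) and (410,235), caps at (323,320) and (400,320). I'll compute positions from the saved top picture and a fresh one.

```bash
python3 -m inch '0 -1 1 0 0 0;0 -1 1 0 0 0;0 -1 0 0 0 0;0 -1 0 0 0 0;0 -1 0 0 0 0;0 -1 0 0 0 0;0 0 0 0 0 0'
python3 - <<'E'
from h import *
np.set_printoptions(precision=4,suppress=True)
p=arm.grab_frame("top"); save(p,"t6.png")
for u,v in [(323,315),(397,318),(472,320),(396,389),(472,390)]: print(plane(p,u/2.66+200,v/2.66+120,.066))
for t,h in [("cap0_c",.035),("trafo0_c",.035)]:
    for d in arm.place_of(p,t)[:6]:
        u,v=px(d["position"]); print(t,round(d["confidence"],2),round(u),round(v),plane(p,u,v,h))
w=arm.grab_frame("wrist")
for t,h in [("cap0_c",.035),("trafo0_c",.035)]:
    for d in arm.place_of(w,t)[:6]:
        u,v=px(d["position"]); print(t,round(d["confidence"],2),round(u),round(v),wplane(w,u,v,h))
a=cv2.resize(cv2.cvtColor(p["frame"],cv2.COLOR_RGB2BGR)[140:320,200:440],(800,600),interpolation=cv2.INTER_CUBIC); cv2.imwrite("pics/t6c.png",a)
E
```

```text
t: 21.78
eef_pos: [0.529, -0.2373, 0.244]
ee_rot: [0.076, 1.569, -3.11]
force: [-0.6, 0.2, -0.2]
width: 0.0878
[0.5182 0.0146 0.066 ]
[ 0.5132 -0.061   0.066 ]
[ 0.5092 -0.1377  0.066 ]
[ 0.4406 -0.058   0.066 ]
[ 0.4376 -0.1355  0.066 ]
trafo0_c 0.21 475 249 [ 0.4784 -0.4114  0.035 ]
cap0_c 0.65 167 296 [ 0.4382 -0.0556  0.035 ]
cap0_c 0.38 229 295 [ 0.4385 -0.1317  0.035 ]
trafo0_c 0.69 157 232 [ 0.5162 -0.0574  0.035 ]
```

View pics/t6c.png

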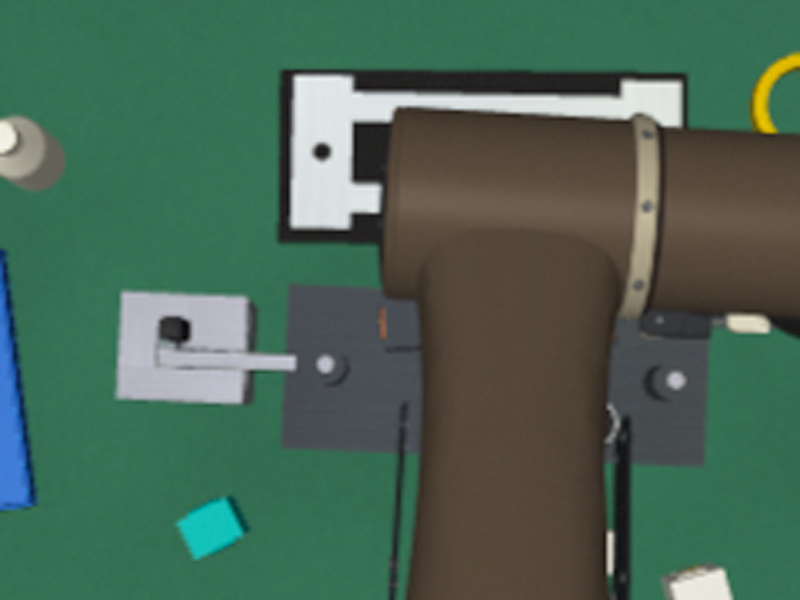

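```bash
python3 -m inch '-.21 .8 -.5 0 0 0;-.21 .85 -1 0 0 0;-.21 .85 -1 0 0 0;0 .84 -1 0 0 0;0 0 -.9 0 0 0;0 0 -.8 0 0 0;0 0 -.8 0 0 0;0 0 -.5 0 0 0;0 0 -.23 0 0 0;0 0 0 0 0 0' .68; python3 -m inch '0 0 0 0 0 0;0 0 0 0 0 0;0 0 0 0 0 0' 0 35
```

```text
t: 23.32
eef_pos: [0.51, -0.1353, 0.043]
ee_rot: [0.611, 1.571, -2.572]
force: [-0.1, -0.8, 0.0]
width: 0.0595
t: 23.7
eef_pos: [0.5103, -0.1356, 0.0436]
ee_rot: [3.077, 1.57, -0.107]
force: [-0.7, -1.1, 3.3]
width: 0.041
```

```bash
python3 -m inch '0 0 .6 0 0 0;0 0 1 0 0 0;0 0 1 0 0 0;0 .6 1 0 0 0;0 .9 1 0 0 0;0 1 1 0 0 0;0 1 .5 0 0 0;.1 1 0 0 0 0;.1 1 0 0 0 0;.1 1 0 0 0 0;.1 1 0 0 0 0;.1 1 0 0 0 0'; python3 -m inch '.1 1 0 0 0 0;.1 1 0 0 0 0;.1 1 0 0 0 0;.1 1 0 0 0 0;.1 1 0 0 0 0;.1 1 0 0 0 0;.1 1 0 0 0 0;0 1 0 0 0 0;0 1 0 0 0 0;0 1 0 0 0 0;0 1 0 0 0 0;0 0 0 0 0 0'
```

```text
t: 25.2
eef_pos: [0.5243, 0.1205, 0.2255]
ee_rot: [0.01, 1.57, 3.109]
force: [2.0, 0.0, -2.6]
width: 0.0409
t: 26.7
eef_pos: [0.5453, 0.4524, 0.2248]
ee_rot: [0.791, 1.57, -2.391]
force: [0.2, -0.2, -3.7]
width: 0.0409
```

```bash
python3 -m inch '0 -.5 -.5 0 0 0;0 -.55 -1 0 0 0;0 0 -1 0 0 0;0 0 -1 0 0 0;0 0 -1 0 0 0;0 0 -.8 0 0 0;0 0 -.4 0 0 0;0 0 -.2 0 0 0;0 0 -.1 0 0 0;0 0 0 0 0 0'; python3 -m inch '0 0 0 0 0 0;0 0 0 0 0 0;0 0 0 0 0 0' .68; python3 -m inch '0 0 .5 0 0 0;0 0 1 0 0 0;0 0 1 0 0 0;0 -.5 1 0 0 0;0 -1 1 0 0 0;0 -1 1 0 0 0;0 0 0 0 0 0'
```

```text
t: 27.95
eef_pos: [0.5462, 0.4184, 0.0466]
ee_rot: [-2.282, 1.57, 0.817]
force: [-0.1, -0.3, -2.9]
width: 0.041
t: 28.32
eef_pos: [0.5462, 0.4184, 0.0466]
ee_rot: [-2.295, 1.57, 0.804]
force: [0.4, 0.0, -0.3]
width: 0.0588
t: 29.2
eef_pos: [0.5473, 0.3424, 0.2158]
ee_rot: [-2.381, 1.564, 0.717]
force: [-0.2, 0.6, 0.1]
width: 0.0596
```

```bash
python3 -m inch '-.1 -1 0 0 0 0;-.1 -1 0 0 0 0;-.1 -1 0 0 0 0;-.1 -1 0 0 0 0;-.1 -1 0 0 0 0;-.1 -1 0 0 0 0;-.1 -1 0 0 0 0;-.1 -1 0 0 0 0;-.1 -1 0 0 0 0;-.04 -1 0 0 0 0;0 -.93 0 0 0 0;0 0 0 0 0 0'; python3 -m inch '0 0 -1 0 0 0;0 0 -1 0 0 0;0 0 -1 0 0 0;0 0 -1 0 0 0;0 0 -1 0 0 0;0 0 -.5 0 0 0;0 0 -.26 0 0 0;0 0 0 0 0 0'; python3 -m inch '0 0 0 0 0 0;0 0 0 0 0 0;0 0 0 0 0 0' 0 35
```

```text
t: 30.7
eef_pos: [0.5173, 0.0131, 0.2111]
ee_rot: [3.058, 1.571, -0.128]
force: [0.4, -1.7, -0.5]
width: 0.0594
t: 31.7
eef_pos: [0.518, 0.0153, 0.0383]
ee_rot: [2.669, 1.571, -0.515]
force: [-0.8, 1.1, 0.0]
width: 0.0596
t: 32.08
eef_pos: [0.5187, 0.0157, 0.039]
ee_rot: [-2.715, 1.568, 0.385]
force: [0.4, 1.2, 3.8]
width: 0.0405
```

```bash
python3 -m inch '0 0 .6 0 0 0;0 0 1 0 0 0;0 0 1 0 0 0;0 0 1 0 0 0;0 0 1 0 0 0;0 .6 1 0 0 0;-.1 .9 .7 0 0 0;-.1 1 0 0 0 0;-.1 1 0 0 0 0;-.1 1 0 0 0 0;-.1 1 0 0 0 0;-.1 1 0 0 0 0'; python3 -m inch '-.1 1 0 0 0 0;-.1 1 0 0 0 0;-.1 1 0 0 0 0;-.1 1 0 0 0 0;-.1 1 0 0 0 0;-.1 1 0 0 0 0;-.06 .74 0 0 0 0;0 0 0 0 0 0;0 0 0 0 0 0'
```

```text
t: 33.58
eef_pos: [0.4988, 0.2107, 0.2266]
ee_rot: [0.453, 1.569, -2.731]
force: [-0.1, -0.1, -3.6]
width: 0.04
t: 34.7
eef_pos: [0.4798, 0.4122, 0.2269]
ee_rot: [1.022, 1.57, -2.162]
force: [-0.7, 0.7, -3.7]
width: 0.0403
```

Run:
```python
from h import *
p=arm.grab_frame("wrist"); save(p,"w7.png")
```

```text
(no output)
```

View pics/w7.png

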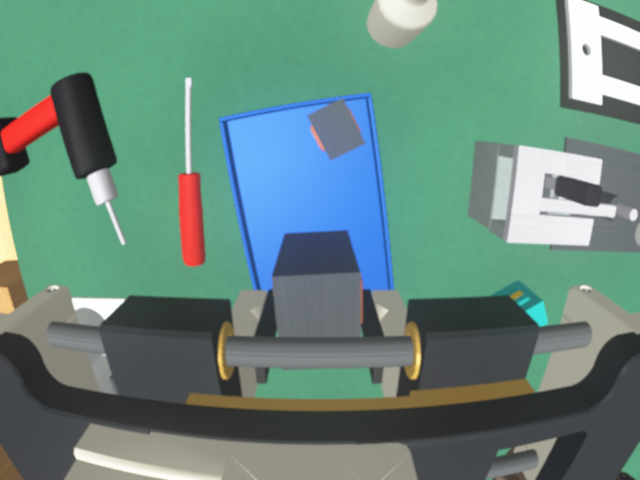

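The first transformer is in the tray at (337,130), turned a bit and shifted from where I left it, apparently knocked. There is enough room to place this one.

```bash
python3 - <<'E'
from h import *
p=arm.grab_frame("wrist")
for a in [(337,118),(310,122),(345,98),(364,142),(333,160)]: print(wplane(p,*a,.066).round(4), unproj(p,*a)[2].round(3) if 0 else p["range_z"][a[1],a[0]])
for a in [(222,120),(371,96)]: print(wplane(p,*a,.024).round(4))
E
python3 -m inch '0 0 -1 0 0 0;0 0 -1 0 0 0;0 0 -1 0 0 0;0 0 -1 0 0 0;0 0 -1 0 0 0;0 0 -.7 0 0 0;0 0 -.35 0 0 0;0 0 -.15 0 0 0;0 0 0 0 0 0';python3 -m inch '0 0 -.05 0 0 0;0 0 0 0 0 0'
```

```text
[0.5714 0.3927 0.066 ] 0.30151904
[0.5689 0.4156 0.066 ] 0.3014367
[0.5885 0.3852 0.066 ] 0.3346786
[0.5501 0.3703 0.066 ] 0.3063596
[0.5353 0.3974 0.066 ] 0.37187168
[0.5782 0.5024 0.024 ]
[0.5938 0.357  0.024 ]
t: 35.92
eef_pos: [0.4803, 0.4125, 0.0417]
ee_rot: [-2.257, 1.57, 0.842]
force: [0.8, -0.1, -3.4]
width: 0.0398
t: 36.17
eef_pos: [0.4801, 0.4126, 0.0402]
ee_rot: [-2.118, 1.57, 0.981]
force: [-0.2, 1.1, -2.8]
width: 0.0404
```

```bash
python3 -m inch '0 0 -.03 0 0 0;0 0 0 0 0 0;0 0 0 0 0 0;0 0 0 0 0 0' .68; python3 -m inch '0 0 .5 0 0 0;0 0 1 0 0 0;0 0 1 0 0 0;0 0 1 0 0 0;0 -.6 1 0 0 0;0 -1 1 0 0 0;.1 -1 .4 0 0 0;.1 -1 0 0 0 0;.1 -1 0 0 0 0;.1 -1 0 0 0 0;.1 -1 0 0 0 0;.1 -1 0 0 0 0';python3 -m inch '.1 -1 0 0 0 0;.1 -1 0 0 0 0;.1 -1 0 0 0 0;.1 -1 0 0 0 0;.1 -1 0 0 0 0;.1 -1 0 0 0 0;.1 -1 0 0 0 0;0 -1 0 0 0 0;0 -.8 0 0 0 0;0 0 0 0 0 0'
python3 - <<'E'
from h import *
np.set_printoptions(precision=4,suppress=True)
print(arm.get_state()["eef_pos"])
w=arm.grab_frame("wrist"); save(w,"w8.png")
for t,h in [("cap0_c",.035),("trafo0_c",.035)]:
    for d in arm.place_of(w,t)[:6]:
        u,v=px(d["position"]); print(t,round(d["confidence"],2),round(u),round(v),wplane(w,u,v,h))
E
```

```text
t: 36.67
eef_pos: [0.48, 0.4125, 0.0389]
ee_rot: [-2.257, 1.57, 0.843]
force: [-0.5, -0.1, -0.3]
width: 0.0596
t: 38.17
eef_pos: [0.4977, 0.1826, 0.2158]
ee_rot: [0.275, 1.571, -2.909]
force: [-0.1, -0.4, -0.3]
width: 0.0599
t: 39.42
eef_pos: [0.5182, -0.0814, 0.2157]
ee_rot: [0.187, 1.57, -2.999]
force: [0.2, -0.1, 0.6]
width: 0.0596
[ 0.5182 -0.0814  0.2157]
cap0_c 0.59 294 297 [ 0.4376 -0.0526  0.035 ]
trafo0_c 0.85 292 217 [ 0.5198 -0.0567  0.035 ]
```

Move +23 mm in y, go down to z 0.042 (−5.79 units) and grip; then to tray slot C at (.416,.406).

```bash
python3 -m inch '-.02 .76 0 0 0 0;0 0 -1 0 0 0;0 0 -1 0 0 0;0 0 -1 0 0 0;0 0 -1 0 0 0;0 0 -1 0 0 0;0 0 -.5 0 0 0;0 0 -.28 0 0 0;0 0 0 0 0 0'; python3 -m inch '0 0 0 0 0 0;0 0 0 0 0 0;0 0 0 0 0 0' 0 35;python3 -m inch '0 0 .6 0 0 0;0 0 1 0 0 0;0 0 1 0 0 0;0 0 1 0 0 0;-.2 .6 1 0 0 0;-.2 .9 1 0 0 0;-.2 1 .6 0 0 0;-.2 1 0 0 0 0;-.2 1 0 0 0 0;-.2 1 0 0 0 0;-.2 1 0 0 0 0;-.2 1 0 0 0 0'
```

```text
t: 40.7
eef_pos: [0.5185, -0.0566, 0.0425]
ee_rot: [1.07, 1.571, -2.113]
force: [-0.1, -0.2, 0.5]
width: 0.0596
t: 41.08
eef_pos: [0.519, -0.0572, 0.0433]
ee_rot: [2.985, 1.569, -0.198]
force: [0.2, -4.0, 5.5]
width: 0.0401
t: 42.58
eef_pos: [0.4693, 0.169, 0.2279]
ee_rot: [-0.12, 1.57, 2.979]
force: [-0.1, -0.4, -2.7]
width: 0.0405
```

```bash
python3 -m inch '-.2 1 0 0 0 0;-.2 1 0 0 0 0;-.2 1 0 0 0 0;-.2 1 0 0 0 0;-.2 1 0 0 0 0;-.2 .9 0 0 0 0;-.2 .6 0 0 0 0;-.2 .3 0 0 0 0;0 0 0 0 0 0'; python3 -m inch '-.15 .1 -1 0 0 0;0 0 -1 0 0 0;0 0 -1 0 0 0;0 0 -1 0 0 0;0 0 -1 0 0 0;0 0 -.7 0 0 0;0 0 -.3 0 0 0;0 0 -.1 0 0 0;0 0 0 0 0 0'
```

```text
t: 43.7
eef_pos: [0.4218, 0.3721, 0.2282]
ee_rot: [0.73, 1.57, -2.453]
force: [0.1, -0.9, -4.3]
width: 0.0401
t: 44.82
eef_pos: [0.4182, 0.3754, 0.0461]
ee_rot: [-2.179, 1.57, 0.921]
force: [0.1, 0.4, -3.3]
width: 0.0408
```

```bash
python3 -m inch '0 .5 0 0 0 0;0 .4 0 0 0 0;0 0 -.1 0 0 0;0 0 0 0 0 0'; python3 -m inch '0 0 0 0 0 0;0 0 0 0 0 0;0 0 0 0 0 0' .68; python3 -m inch '0 0 .5 0 0 0;0 0 1 0 0 0;0 0 1 0 0 0;0 0 1 0 0 0;0 -.6 1 0 0 0;0 -1 1 0 0 0;.04 -1 .4 0 0 0;.04 -1 0 0 0 0;.04 -1 0 0 0 0;.04 -1 0 0 0 0;.04 -1 0 0 0 0;.04 -1 0 0 0 0'
```

```text
t: 45.32
eef_pos: [0.4183, 0.4037, 0.043]
ee_rot: [-2.065, 1.568, 1.035]
force: [0.6, 2.3, -0.3]
width: 0.0399
t: 45.7
eef_pos: [0.4178, 0.4018, 0.0423]
ee_rot: [1.152, 1.57, -2.032]
force: [0.2, -0.6, -0.1]
width: 0.0587
t: 47.2
eef_pos: [0.4245, 0.1723, 0.219]
ee_rot: [0.678, 1.57, -2.506]
force: [0.1, 0.5, 0.3]
width: 0.0597
```

```bash
python3 -m inch '.04 -1 0 0 0 0;.04 -1 0 0 0 0;.04 -1 0 0 0 0;.04 -1 0 0 0 0;.04 -1 0 0 0 0;.04 -1 0 0 0 0;.04 -1 0 0 0 0;.04 -1 0 0 0 0;.04 -1 0 0 0 0;.04 -1 0 0 0 0;0 0 0 0 0 0;0 0 0 0 0 0'
python3 - <<'E'
from h import *
np.set_printoptions(precision=4,suppress=True)
print(arm.get_state()["eef_pos"])
w=arm.grab_frame("wrist"); save(w,"w9.png")
for d in arm.place_of(w,"cap0_c")[:6]:
        u,v=px(d["position"]); print(round(d["confidence"],2),round(u),round(v),wplane(w,u,v,.035))
E
```

```text
t: 48.7
eef_pos: [0.4364, -0.1261, 0.219]
ee_rot: [-0.073, 1.57, 3.025]
force: [0.1, 0.7, -0.1]
width: 0.0597
[ 0.4364 -0.1261  0.219 ]
0.8 244 216 [ 0.4406 -0.0544  0.035 ]
```

View pics/w9.png

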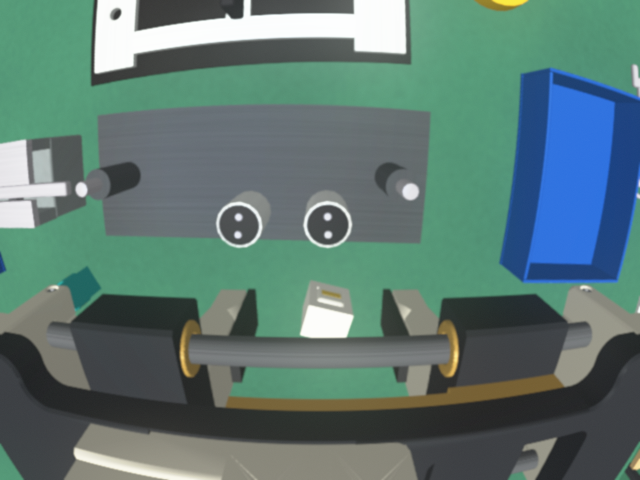

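Two cans at (327,224) and (239,224); nothing else is left on the base. The white decoy at (327,310) is clear.

```bash
python3 - <<'E'
from h import *
w=arm.grab_frame("wrist"); print(wplane(w,327,224,.067),wplane(w,239,224,.067))
E
python3 -m inch '0 -.2 -1 0 0 0;0 0 -1 0 0 0;0 0 -1 0 0 0;0 0 -1 0 0 0;0 0 -1 0 0 0;0 0 0 0 0 0'
```

```text
[ 0.43798074 -0.13260699  0.067     ] [ 0.4414379  -0.05570632  0.067     ]
t: 49.6
eef_pos: [0.4355, -0.1315, 0.0678]
ee_rot: [0.14, 1.566, -3.043]
force: [0.2, -0.3, -0.0]
width: 0.0592
```

```bash
python3 -m inch '.05 -.03 -.5 0 0 0;0 0 -.36 0 0 0;0 0 0 0 0 0'; python3 -m inch '0 0 0 0 0 0;0 0 0 0 0 0;0 0 0 0 0 0' 0 25; python3 -m inch '0 0 .6 0 0 0;0 0 1 0 0 0;0 0 1 0 0 0;0 0 1 0 0 0;.2 -.6 1 0 0 0;.3 -1 0 0 0 0;.3 -1 0 0 0 0;.3 -1 0 0 0 0;.3 -1 0 0 0 0;.3 -1 0 0 0 0;.3 -1 0 0 0 0;.3 -1 0 0 0 0'; python3 -m inch '.3 -1 0 0 0 0;.1 -1 0 0 0 0;0 0 0 0 0 0;0 0 0 0 0 0'
python3 - <<'E'
from h import *
p=arm.grab_frame("wrist"); save(p,"w10.png")
E
```

```text
t: 49.98
eef_pos: [0.4384, -0.1326, 0.0437]
ee_rot: [0.245, 1.57, -2.939]
force: [-0.1, 0.0, 0.8]
width: 0.0602
t: 50.35
eef_pos: [0.4389, -0.1328, 0.0441]
ee_rot: [-3.139, 1.57, -0.04]
force: [0.5, -1.1, 3.5]
width: 0.0418
t: 51.85
eef_pos: [0.5075, -0.3616, 0.1812]
ee_rot: [-0.723, 1.57, 2.376]
force: [1.3, 0.6, -0.8]
width: 0.0417
t: 52.35
eef_pos: [0.5191, -0.4203, 0.181]
ee_rot: [-0.677, 1.57, 2.422]
force: [-1.1, 0.7, -2.3]
width: 0.0416
```

View pics/w10.png

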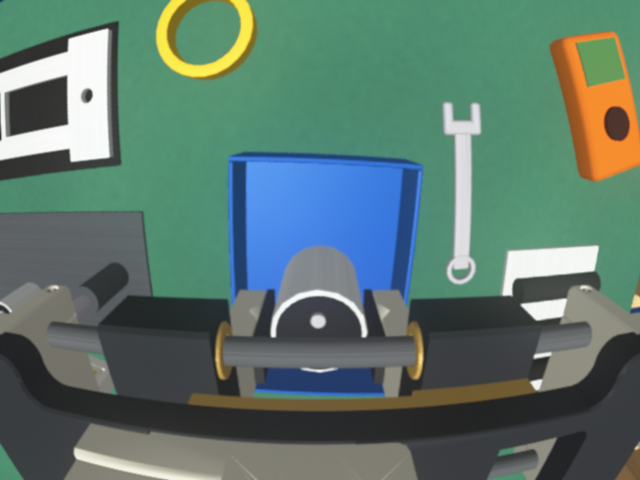

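The can is centred over the bin, with clear walls either side. Lowering.

```bash
python3 -m inch '0 0 -.6 0 0 0;0 0 -1 0 0 0;0 0 -1 0 0 0;0 0 -1 0 0 0;0 0 -.5 0 0 0;0 0 -.3 0 0 0;0 0 -.1 0 0 0;0 0 0 0 0 0'; python3 -m inch '0 0 0 0 0 0;0 0 0 0 0 0;0 0 0 0 0 0' .66; python3 -m inch '0 0 .5 0 0 0;0 0 1 0 0 0;0 0 1 0 0 0;0 0 1 0 0 0;-.2 .6 1 0 0 0;-.2 1 0 0 0 0;-.2 1 0 0 0 0;-.2 1 0 0 0 0;-.2 1 0 0 0 0;-.2 1 0 0 0 0;-.2 1 0 0 0 0;-.2 1 0 0 0 0'; python3 -m inch '-.2 1 0 0 0 0;-.2 1 0 0 0 0;-.2 1 0 0 0 0;-.2 1 0 0 0 0;-.2 .8 0 0 0 0;-.1 0 0 0 0 0;0 0 0 0 0 0'
```

```text
t: 53.4
eef_pos: [0.5199, -0.4209, 0.0472]
ee_rot: [2.679, 1.57, -0.505]
force: [0.7, -0.3, -1.4]
width: 0.0414
t: 53.78
eef_pos: [0.5198, -0.4209, 0.0471]
ee_rot: [2.72, 1.57, -0.464]
force: [0.6, -0.6, 0.1]
width: 0.0572
t: 55.28
eef_pos: [0.4715, -0.1919, 0.1828]
ee_rot: [3.045, 1.569, -0.138]
force: [1.2, -0.1, -0.3]
width: 0.0579
t: 56.15
eef_pos: [0.4386, -0.0488, 0.1823]
ee_rot: [-2.889, 1.57, 0.211]
force: [0.2, -0.7, -1.1]
width: 0.058
```

Run:
```python
from h import *
np.set_printoptions(precision=4,suppress=True)
print(arm.get_state()["eef_pos"])
w=arm.grab_frame("wrist"); save(w,"w11.png")
for d in arm.place_of(w,"cap0_c")[:6]:
        u,v=px(d["position"]); print(round(d["confidence"],2),round(u),round(v),wplane(w,u,v,.035))
```

```text
[ 0.4386 -0.0488  0.1823]
0.61 325 229 [ 0.4369 -0.0539  0.035 ]
```

```bash
python3 -m inch '.05 -.22 0 0 0 0;0 0 -1 0 0 0;0 0 -1 0 0 0;0 0 -1 0 0 0;0 0 -1 0 0 0;0 0 -.4 0 0 0;0 0 -.24 0 0 0;0 0 0 0 0 0'; python3 -m inch '0 0 0 0 0 0;0 0 0 0 0 0;0 0 0 0 0 0' 0 25; python3 -m inch '0 0 .6 0 0 0;0 0 1 0 0 0;0 0 1 0 0 0;0 0 1 0 0 0;0 -.5 1 0 0 0;-.1 -1 0 0 0 0;-.1 -1 0 0 0 0;-.1 -1 0 0 0 0;-.1 -1 0 0 0 0;-.1 -1 0 0 0 0;-.1 -1 0 0 0 0;-.1 -1 0 0 0 0'; python3 -m inch '0 -1 0 0 0 0;0 -1 0 0 0 0;0 -1 0 0 0 0;0 -1 0 0 0 0;0 -.3 0 0 0 0;0 0 0 0 0 0;0 0 0 0 0 0'
python3 - <<'E'
from h import *
p=arm.grab_frame("wrist"); save(p,"w12.png")
E
```

```text
t: 57.25
eef_pos: [0.4403, -0.0555, 0.0425]
ee_rot: [1.914, 1.571, -1.27]
force: [0.4, -0.3, 0.5]
width: 0.0579
t: 57.62
eef_pos: [0.4406, -0.0552, 0.043]
ee_rot: [-2.93, 1.569, 0.17]
force: [0.9, -0.3, 3.8]
width: 0.0414
t: 59.12
eef_pos: [0.4186, -0.2811, 0.1803]
ee_rot: [-1.022, 1.57, 2.077]
force: [1.3, -0.3, -1.1]
width: 0.0413
t: 60.0
eef_pos: [0.419, -0.4085, 0.1803]
ee_rot: [-1.352, 1.57, 1.748]
force: [-0.4, -0.9, -0.7]
width: 0.0411
```

View pics/w12.png

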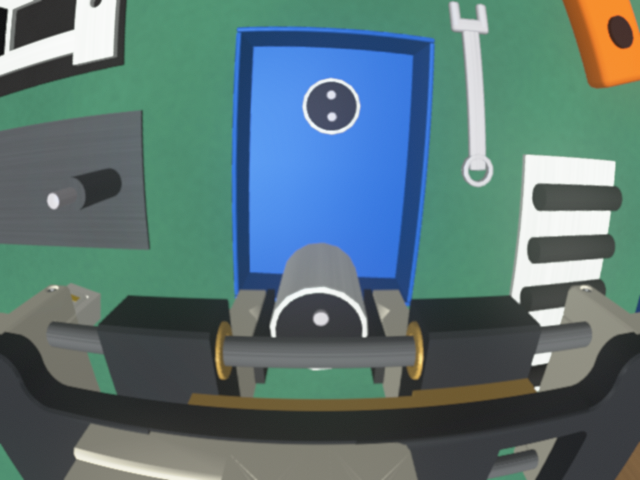

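Run:
```python
from h import *
p=arm.grab_frame("wrist")
for a,h in [((260,276),.004),((400,280),.004),((245,40),.06),((428,44),.06),((330,106),.067)]: print(a,wplane(p,*a,h).round(4))
```

```text
(260, 276) [ 0.3645 -0.3485  0.004 ]
(400, 280) [ 0.3542 -0.4866  0.004 ]
(245, 40) [ 0.574  -0.3597  0.06  ]
(428, 44) [ 0.5676 -0.4973  0.06  ]
(330, 106) [ 0.518  -0.4206  0.067 ]
```

The first can stands upright in the bin and there is clear room for the second.

```bash
python3 -m inch '.1 -.2 -.6 0 0 0;0 0 -1 0 0 0;0 0 -1 0 0 0;0 0 -1 0 0 0;0 0 -.5 0 0 0;0 0 -.3 0 0 0;0 0 -.13 0 0 0;0 0 0 0 0 0'; python3 -m inch '0 0 0 0 0 0;0 0 0 0 0 0;0 0 0 0 0 0' .66; python3 -m inch '0 0 .5 0 0 0;0 0 1 0 0 0;0 0 1 0 0 0;0 0 1 0 0 0;0 .6 1 0 0 0;.2 1 .9 0 0 0;.2 1 0 0 0 -1;.2 1 0 0 0 -1;.2 1 0 0 0 -1;.2 1 0 0 0 -1;.2 1 0 0 0 -1;.2 1 0 0 0 -1'
```

```text
t: 61.1
eef_pos: [0.4224, -0.4155, 0.0449]
ee_rot: [2.635, 1.57, -0.549]
force: [0.0, -0.7, -1.1]
width: 0.0416
t: 61.48
eef_pos: [0.4223, -0.4155, 0.0449]
ee_rot: [2.68, 1.57, -0.504]
force: [0.2, -0.1, 0.4]
width: 0.0574
t: 62.98
eef_pos: [0.4642, -0.1864, 0.2078]
ee_rot: [-2.68, 1.569, -0.107]
force: [-0.0, -0.5, 0.4]
width: 0.0577
```

```bash
python3 -m inch '.138 1 0 0 0 -.95;.138 1 0 0 0 -.95;.138 1 0 0 0 -.95;.138 1 0 0 0 -.95;.138 1 0 0 0 -.95;.138 1 0 0 0 -.95;.138 1 0 0 0 -.95;.138 1 0 0 0 -.95;.138 1 0 0 0 -.95;.138 1 0 0 0 -.95;.138 1 0 0 0 -.95;.138 1 0 0 0 -.95'; python3 -m inch '.12 .5 0 0 0 -.9;0 0 0 0 0 0;0 0 0 0 0 0' .6
python3 - <<'E'
from h import *
np.set_printoptions(precision=4,suppress=True)
from scipy.spatial.transform import Rotation as R
s=arm.get_state(); M=R.from_euler('xyz',s["ee_rot"]).as_matrix(); print(s["eef_pos"],M[:,1])
p=arm.grab_frame("wrist"); save(p,"w13.png")
for d in arm.place_of(p,"plunger_knob")[:2]:
        u,v=px(d["position"]); print(round(d["confidence"],2),round(u),round(v),wplane(p,u,v,.13))
E
```

```text
t: 64.47
eef_pos: [0.5138, 0.1737, 0.2078]
ee_rot: [-1.02, 1.569, 0.558]
force: [0.5, -0.1, 0.2]
width: 0.0577
t: 64.85
eef_pos: [0.5171, 0.1873, 0.207]
ee_rot: [-0.909, 1.57, 0.595]
force: [0.3, -0.3, 0.3]
width: 0.0525
[0.5171 0.1873 0.207 ] [-0.9978  0.0669 -0.0003]
0.85 316 266 [0.5194 0.1957 0.13  ]
```

View pics/w13.png

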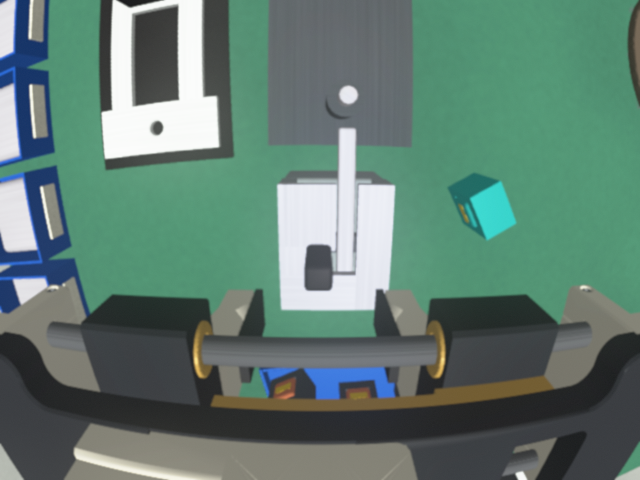

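The knob at (318,267) is still in the notch. I'll grip it, pull it over the lip, move it back sideways and let it home under control.

```bash
python3 -m inch '.03 .27 -.6 0 0 0;0 0 -.7 0 0 0;0 0 -.7 0 0 0;0 0 -.7 0 0 0;0 0 -.37 0 0 0;0 0 0 0 0 0'; python3 -m inch '0 0 0 0 0 0;0 0 0 0 0 0;0 0 0 0 0 0;0 0 0 0 0 0;0 0 0 0 0 0' 0 30;  python3 -m inch '.01 .15 0 0 0 0;.01 .15 0 0 0 0;.003 .05 0 0 0 0;0 0 0 0 0 0'
```

```text
t: 65.7
eef_pos: [0.518, 0.1952, 0.114]
ee_rot: [2.38, 1.57, -2.401]
force: [0.4, -0.1, 0.5]
width: 0.0528
t: 66.32
eef_pos: [0.5183, 0.1959, 0.1146]
ee_rot: [-0.863, 1.57, 0.639]
force: [-1.2, -0.3, 2.0]
width: 0.0176
t: 66.82
eef_pos: [0.5185, 0.2044, 0.1145]
ee_rot: [2.814, 1.568, -1.967]
force: [0.9, -8.8, 5.4]
width: 0.0176
```

```bash
python3 -m inch '0 .05 0 0 0 0;0 0 0 0 0 0;-.2 .015 0 0 0 0;-.2 .015 0 0 0 0;-.2 .015 0 0 0 0;-.12 0 0 0 0 0;0 0 0 0 0 0'
```

```text
t: 67.7
eef_pos: [0.498, 0.2069, 0.1146]
ee_rot: [-2.855, 1.567, -1.352]
force: [7.9, -11.9, -0.0]
width: 0.0178
```

Sideways stop reached (+8 N). Returning home by 37 mm along -y.

```bash
python3 -m inch '.05 -.2 0 0 0 0;-.02 -.3 0 0 0 0;-.02 -.3 0 0 0 0;-.02 -.25 0 0 0 0;-.01 -.15 0 0 0 0;0 0 0 0 0 0'; python3 -m inch '0 0 0 0 0 0;0 0 0 0 0 0;0 0 0 0 0 0' .6; python3 -m inch '0 0 .5 0 0 0;0 0 1 0 0 0;0 0 1 0 0 0;0 0 1 0 0 0;0 0 1 0 0 0;0 0 1 0 0 0;0 1 0 0 0 0;0 1 0 0 0 0;0 1 0 0 0 0;0 0 0 0 0 0'
python3 - <<'E'
from h import *
p=arm.grab_frame("wrist"); save(p,"w14.png")
s=arm.grab_frame("scene"); save(s,"s14.png")
a=p["frame"]; b=s["frame"][150:450,110:510]
h=np.hstack([cv2.resize(a,(400,300)),cv2.resize(b,(400,300))]); h=cv2.cvtColor(h,cv2.COLOR_RGB2BGR); cv2.imwrite("pics/c14.png",h)
for d in arm.place_of(p,"plunger_knob")[:2]:
        u,v=px(d["position"]); print(round(d["confidence"],2),round(u),round(v),wplane(p,u,v,.13))
E
```

```text
t: 68.45
eef_pos: [0.4965, 0.1719, 0.1146]
ee_rot: [2.798, 1.569, -1.984]
force: [-1.3, -6.2, 3.8]
width: 0.0176
t: 68.82
eef_pos: [0.4968, 0.1734, 0.1143]
ee_rot: [-0.168, 1.571, 1.334]
force: [-0.3, 0.5, -0.1]
width: 0.0422
t: 70.08
eef_pos: [0.4966, 0.2647, 0.28]
ee_rot: [-0.839, 1.57, 0.666]
force: [0.3, -0.2, -0.1]
width: 0.0526
0.94 312 114 [0.49539711 0.1694762  0.13      ]
```

View pics/c14.png

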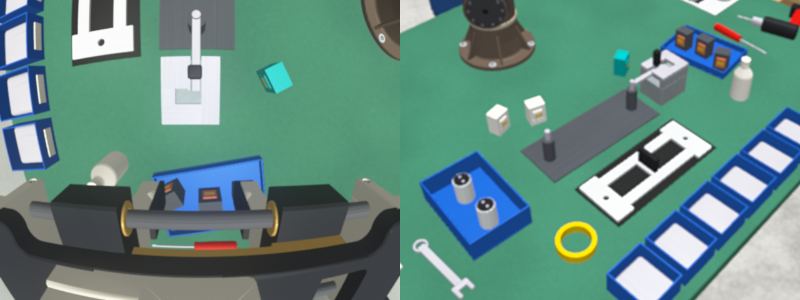

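Everything appears in place. One numeric check of part tops and plate from depth before handing in.

Run:
```python
from h import *
np.set_printoptions(precision=3,suppress=True)
s=arm.grab_frame("scene"); K=s["mtx"]; z=s["range_z"]; v,u=np.mgrid[:480,:640]
P=np.stack([(u-K[0,2])/K[0,0]*z,-(v-K[1,2])/K[1,1]*z,-z,np.ones_like(z)],-1)@s["pose"].T; P=P[...,:3]
for n,c,yaw,zr in [("tray",(.481,.413),5.9,(.055,.08)),("bin",(.467,-.418),-5.9,(.063,.085)),("plate",(.667,-.0555),-2.4,(.006,.016))]:
    a=np.radians(yaw); d=P[...,:2]-c; L=np.stack([d@[np.cos(a),np.sin(a)],d@[-np.sin(a),np.cos(a)]],-1)
    m=(z>0)&(abs(L[...,0])<.13)&(abs(L[...,1])<(.2 if n=="plate" else .1))&(P[...,2]>zr[0])&(P[...,2]<zr[1])
    k,lab,st,_=cv2.connectedComponentsWithStats(m.astype(np.uint8))
    for i in range(1,k):
        if st[i,4]>25: q=lab==i; print(n,st[i,4],"local min/max",L[q].min(0),L[q].max(0),"z",np.percentile(P[q][:,2],[10,50,90]))
    if n=="plate":
        r=cv2.minAreaRect(P[m][:,:2].astype(np.float32)); print(r)
```

```text
tray 152 local min/max [-0.09  -0.029] [-0.04   0.017] z [0.058 0.066 0.069]
tray 154 local min/max [-0.021 -0.026] [0.028 0.023] z [0.058 0.066 0.069]
tray 162 local min/max [ 0.051 -0.056] [ 0.104 -0.005] z [0.058 0.066 0.07 ]
bin 215 local min/max [-0.066 -0.024] [-0.023  0.018] z [0.064 0.067 0.07 ]
bin 244 local min/max [ 0.03 -0.02] [0.072 0.022] z [0.065 0.067 0.07 ]
plate 57 local min/max [-0.13   0.047] [-0.113  0.125] z [0.007 0.008 0.009]
plate 3393 local min/max [-0.076 -0.176] [0.073 0.175] z [0.008 0.011 0.014]
((0.665873110294342, -0.05257450044155121), (0.38791754841804504, 0.25905725359916687), 87.9655532836914)
```

All three transformers (tops at 66 mm) and both cans (67 mm) stand on the floors inside their boxes, the plate lies flat on the mat, and the plunger is home. Handing in.

```bash
python3 -c "
from station import arm; print(arm.job_done())"
```

```text
the job is handed in; nothing more can be done
None
```

I finished the unloading job and handed it in at about 70 s of robot time. The job report gives no verdict, so what follows rests on my own last checks.

- **Sequence:** I drew the plunger back and left it in its notch. Then I lifted the plate level and laid it on the mat. Three transformers went into the low tray and two capacitors into the deep bin; a third capacitor was not present. Last, I freed the plunger and guided it home.
- **Plunger:** the knob measured (0.495, 0.169), the same place as at the start.
- **Components:** the transformer tops stand 66 mm and the can tops 67 mm above the bench, so all are upright on their box floors and inside the walls. None is on top of another.
- **Plate:** it looked flat and square on the mat in the pictures. I released it within about 1 mm of the measured mat centre. The final depth fit of the plate was unusable, because a stray patch of depth points got into the rectangle and came out 388 x 259 mm, so it confirms neither the plate's centre nor its angle.
- **Disturbance:** after I put down the first transformer, it turned and shifted about 3 cm inside the tray, apparently the announced knock. It stayed upright and fully inside, so I left it.
- **Bystanders:** I did not go near the screwdriver, flask, tape, spanner or look-alike blocks. They appeared in place in the last picture, but I did not measure them.

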